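Hang the cork caddy on its cleat

ROBOT

A 6-joint arm with a two-finger parallel gripper is mounted at the origin on the work surface. World frame = base frame: x ahead of the robot, y to its left, z up, the work surface at z = 0. Lengths are in m, angles in rad, forces in N, time in s.
With the tool pointing down it reaches from about 0.35 to 0.875 m from the base axis. Payload 4.2 kg.
Tool frame: the origin (TCP) lies between the finger pads; the fingertips stand 17 mm ahead of it and the grasp point (between the pads) lies 2 mm behind it; z points along the fingers, y is the line along which they close (so a half turn about z gives the same grasp; the last joint's range is limited). The gripper opens to 87 mm and grips with 3 to 60 N. Pads are 19 mm wide; open, the fingers measure 117 mm over their backs; the gripper's body (75 mm by 190 mm) begins 51 mm behind the grasp point.
Start: joints at [1.569, 0.385, 0.008, 0, -1.194, -0.259], TCP at [0.161, 0.604, 0.203] pointing down, gripper open.
Joint ranges: [-3.14, 3.14], [-1.21, 2.06], [-1.07, 1.41], [-3.16, 2.05], [-2.99, -0.16], [-3.1, 3.1]. Speed limits (rad/s): [2.79, 2.79, 3.14, 3.14, 3.14, 3.14].

INTERFACE

Orientations are given as a unit quaternion [w, x, y, z].
In Python, from rig import r gives the robot as it stands.
- The arm moves only by the tool play_rows, never from a script. Its argument "series" is a list of rows, each a list of 7 numbers: the shift along the tool's x, y, z each as a share of 100 mm, from -1 to 1, then the turn, a rotation vector about the tool's x, y, z each as a share of 90 degrees, from -1 to 1, then the opening, from 0 (shut) to 1 (fully open). A call has 1 to 5 rows; each row shifts and turns the commanded pose from where the row before left it, along the tool's axes as they then stand; what a row does not reach is not made up. A row lasts 1/8 s, in which the tool goes at most 62.5 mm and 10.7 degrees, less where a joint would pass 70% of its speed; a pose out of reach is approached as far as the arm can. A call with a number of a shift or a turn outside -1 to 1 is refused whole. A call with a gripper value outside its range is refused whole. The fingers move at their own pace and stop on an object; "grip_force" is the grip in N (left out, the last holds). Time passes only in rows, so rows that do not move let the fingers close. It gives the time, the measured TCP pose, the force, the opening and the grip force at its end, in the units of the state.
- r.get_state(): the state, without advancing time (a new reading comes with each control period).
- r.snapshot(name): name is "scene" or "top" or "wrist"; returns a dict with "pixels" (420x560x3 uint8, red, green, blue), "fovy" (degrees; the focal length in pixels is half the picture's height over the tangent of half this angle, whatever the lens; pixels are square), "cx", "cy" (the principal point, pixels), "k1" (the pictures are not rectified: a ray, as slopes to the right and down, at radius r is drawn at 1 + k1 r^2 times it, then the intrinsics apply), "extrinsics" (4x4, takes a point from camera to world coordinates). Camera axes: x right, y down, z forward; pixel columns grow to the right and rows downward; lengths in m; the calibration is good to about 2 mm. A picture is of the moment at which its call begins. There is no depth.
- r.close_job(): hands the job in; it is judged then, once.
The state is a dict: "t": time; "joints": joint angles; "qd": joint speeds; "joint_efforts": joint torques, N m; "tcp_pos": TCP position; "ee_rot": TCP orientation; "contact_force": force on the tool from outside, world axes, zero at the start; "wrist_torque": the same for the moment, N m; "gripper_width": opening from 0.0 (shut) to 1.0 (fully open); "finger_force": force on a finger pad.
Only numpy, scipy, OpenCV 4.12 (cv2) and the standard library are available. Lean on these libraries where they do the work, as an engineer would, in place of code of your own. Each camera call takes 0.05 s, during which the arm holds its last target. There are 200 camera calls.

TASK

Pick the wooden cork caddy up by its handle and hang it on the cleat of the small upright board: with the caddy's bottom tilted well out from the board, bring its slanting rear strip over the cleat and lower it until the cleat carries it, then swing the bottom in so that the foot tucks under the keeper bar and the caddy hangs upright and flush, and only then let go. Do it gently, pressing only lightly on the board (never over 30 N, twisting against it included), since the cleat's exact height has to be felt for, and leave everything else on the bench where it is.

Things in the scene. Friction and masses are not known exactly. Their poses are not given: they have to be found in the camera images.
- caddy_center (a point): Centre (67.5 mm over the underside) of the loose cork caddy, an open wooden tote, 0.3 to 0.5 kg. Caddy axes: z up, x to its front, y along its back. Box 80 (x) by 110 (y) by 95 mm high, a few corks low inside; the back of the box is 40 mm behind this point. A slanting strip and a foot stick out at its back (-x).
- caddy_handle (a point): Middle of the caddy's handle, a board on the box's middle plane, 10 mm thick (x), 70 mm long (y), rising 40 mm over the rim, its top 135 mm over the underside; this point is 20 mm below that top, 115 mm over the underside. Pinch it across x. Same axes as the caddy. 30 mm of free space on either side above the rim.
- strip_tip (a point): Rear lower end, mid-width, of the aluminium strip on the caddy's back: 5 mm thick, 90 mm wide, slanting 45 degrees down and backward. 62 mm behind and 5.5 mm above caddy_center, caddy axes. The end edge of its lower face is at x -60.5, z +4 mm, that of its upper face at x -64, z +7.5 mm from caddy_center.
- foot_end (a point): Rear end of the wooden foot near the bottom of the caddy's back, 60 mm wide, 10 mm high: 64 mm behind and 58.5 mm below caddy_center, caddy axes. This end face lies on the board when the caddy hangs home. Once the strip is down in the V and the foot is under the keeper (this point within 8 mm of the face), the caddy's weight swings it the last bit home when it is let go.
- caddy: The same caddy; origin at the centre of its underside, same axes. Hanging home it is upright, its x axis along the board's x, its origin 64 mm out from the board's face and 68 mm below the true V of the cleat.
- board: Fixed upright plywood board, 220 wide (y), 160 high, 18 mm thick, feet behind it. Origin at the bottom middle of its face, on the bench; z up, x straight out of the face, which looks away from the robot's base, y along the face. Carries a rigidly clamped steel rail set, 130 mm wide: the cleat and, below it, a keeper bar.
- board_vee (a point): NOMINAL bottom of the V pocket between board face and cleat, mid-width, 123 mm over the bench, axes as the board. The cleat is a 5 mm plate rising outward at 45 degrees; its lip is 15 mm out and 15 mm above the V (outermost corner 18.5 out, 11.5 above). The true V is straight above or below this point by up to 14 mm, not measured: feel for it while lowering.
- board_keeper (a point): NOMINAL middle of the front of the keeper bar, 10 mm out from the face and 42 mm below the V; the bar is 12 mm high and shifts up or down together with the cleat. It blocks the foot while the strip passes over the lip unless the caddy's bottom is tilted out by over 10 degrees (20 is comfortable). Hanging home, the foot is 6 mm below the bar.
- spool: Bystander: cardboard twine spool, 60 mm across, 50 mm high, standing; origin at the centre of its underside.
- gluejar: Bystander: amber glass jar, 56 mm across, 70 mm high; origin at the centre of its underside.
- cork: Bystander: loose cork lying on the bench, 24 mm thick, 45 mm long; origin at its underside.
- scissors: Bystander: small steel scissors lying on the bench, about 130 mm long.
- bottle1: Bystander: dark wine bottle, 76 mm across, 300 mm high, standing; origin at the centre of its underside.
- bottle2: Bystander: a second such bottle.
- bottle3: Bystander: a third such bottle.
There are look-alikes about, which are no part of the job. Leave any red look-alike of the board alone. Leave any turquoise look-alike of the caddy alone.

How it is judged:
On the way, in this order (a step that is already met when the one before it is completed fails the run):
1. the caddy is lifted clear of the bench in the gripper (height (world z) of caddy above 0.03 m and contact force between the fingers and caddy above 1 N), for 0.2 s.
2. still held and with its bottom tilted out by more than 8 degrees, the caddy bears on the rail with its strip behind the cleat's lip (contact force between the fingers and caddy above 0.5 N and angle between caddy's own z axis and vertical above 0.14 rad and x of foot_end in the frame of board above 0.012 m and x of strip_tip in the frame of board below 0.012 m and contact force between caddy and board above 1 N), for 0.15 s.
3. still held, the caddy has been swung in upright within 4.5 degrees, strip and foot within 8 mm of the board's face under the keeper, bearing on the rail (contact force between the fingers and caddy above 0.5 N and angle between caddy's own z axis and vertical below 0.08 rad and x of each of foot_end, strip_tip in the frame of board below 0.008 m and contact force between caddy and board above 1 N), for 0.15 s.
At the end, for the whole second after the job is handed in: The caddy hangs released and at rest on the board's cleat, its strip within 6 mm of the board face behind the lip, its foot within 4 mm of the face under the keeper, upright within 3.5 degrees (angle between caddy's own z axis and vertical below 0.06 rad and x of foot_end in the frame of board below 0.004 m and x of strip_tip in the frame of board below 0.006 m and z of strip_tip in the frame of board between 0.105 and 0.15 m and contact force between caddy and board above 1 N and contact force between the fingers and caddy below 0.1 N and linear speed of caddy below 0.02 m/s); the robot touches nothing.
It fails at once if the caddy is pressed, twisted or knocked against the board with more than 30 N in all contacts together (contact force between caddy and board above 30 N).
It fails at once if the arm or gripper hits the board (contact force between the arm and board above 5 N).
It fails at once if another thing on the bench is moved by more than 30 mm (distance of any of spool, gluejar, cork, scissors, bottle1, bottle2, bottle3 from where it was at the start of the episode above 0.03 m).
It also fails if it takes over 64 s, if anything falls off the work surface, if the arm or the gripper's body presses on something with over 40 N, if the wrist force passes 120 N, or if a joint passes its speed limit or range.

## Working session

There is one attempt and no reset: what is moved stays moved. The work goes in short steps, Python scripts to look and compute and a tool call to move; the robot and the scene stay as the last step left them, time stands still between calls to the robot, and variables do not carry over. Pictures are saved under pics/ and viewed, at most 10 in all, crops included, and the job is handed in when it is done.

Besides the shell and the picture viewer there is one more tool, called after ">>>" as name(argument=value, ...) on one line, values as JSON. play_rows: Moves the arm, as the interface text tells. Shift numbers are shares of 100 mm and turn numbers shares of 90 degrees, none past 1 either way. Its arguments: {"type":"object","properties":{"series":{"type":"array"},"grip_force":{"type":"number"}},"required":["series"]}

```bash
mkdir -p pics; ls; cat > h.py <<'E'
import numpy as np, cv2
from scipy.spatial.transform import Rotation as R
from rig import r
def snap(n,f):
    s=r.snapshot(n); cv2.imwrite(f,s["pixels"][:,:,::-1]); np.save(f+".npy",{k:s[k] for k in s if k!="pixels"},allow_pickle=True); return s
def cam(f): return np.load(f+".npy",allow_pickle=True).item()
def K(s):
    f=210/np.tan(np.radians(s["fovy"])/2); return np.array([[f,0,s["cx"]],[0,f,s["cy"]],[0,0,1.]])
def ray(s,p):
    d=np.array([s["k1"],0,0,0,0.]); u=cv2.undistortPoints(np.array([[p]],float),K(s),d)[0,0]
    T=np.array(s["extrinsics"]); v=T[:3,:3]@[u[0],u[1],1]; return T[:3,3],v/np.linalg.norm(v)
def proj(s,P):
    T=np.linalg.inv(np.array(s["extrinsics"])); c=np.atleast_2d(P)@T[:3,:3].T+T[:3,3]
    return cv2.projectPoints(c,np.zeros(3),np.zeros(3),K(s),np.array([s["k1"],0,0,0,0.]))[0][:,0]
def onz(s,p,z):
    o,v=ray(s,p); return o+v*(z-o[2])/v[2]
def tri(obs):
    A=np.zeros((3,3));b=np.zeros(3)
    for s,p in obs:
        o,v=ray(s,p);M=np.eye(3)-np.outer(v,v);A+=M;b+=M@o
    return np.linalg.solve(A,b)
E
python3 - <<'E'
from h import *
for n in("scene","top","wrist"):
    s=snap(n,f"pics/{n}0.png"); print(n,s["fovy"],s["cx"],s["cy"],s["k1"],np.round(s["extrinsics"],3).tolist())
a=cv2.imread("pics/scene0.png");
cv2.imwrite("pics/sc_big.png",cv2.resize(a,(800,600)));cv2.imwrite("pics/top_big.png",cv2.resize(cv2.imread("pics/top0.png"),(800,600)))
print(r.get_state())
E
```

```text
pics
scene 47.39714025259939 287.24446696998655 210.257972882611 -0.028818589567378518 [[0.469, 0.739, -0.484, 1.097], [0.883, -0.382, 0.272, -0.337], [0.016, -0.555, -0.831, 1.067], [0.0, 0.0, 0.0, 1.0]]
top 54.9166319717301 281.73455372210645 212.32431068582167 -0.09933998352069297 [[-0.027, -0.981, 0.193, 0.322], [-1.0, 0.026, -0.008, -0.038], [0.003, -0.194, -0.981, 1.051], [0.0, 0.0, 0.0, 1.0]]
wrist 69.3171932860326 275.52136005025875 205.61973058954558 -0.03991512343960322 [[-0.258, -0.927, -0.273, 0.236], [-0.966, 0.248, 0.071, 0.583], [0.002, 0.282, -0.959, 0.383], [0.0, 0.0, 0.0, 1.0]]
{'t': 0.15, 'joints': array([ 1.56863316e+00,  3.85382054e-01,  6.93423611e-03, -3.39783383e-04,
       -1.19401695e+00, -2.58583177e-01]), 'qd': array([ 0.00108537, -0.00208391,  0.00328351,  0.00133908,  0.00062997,
        0.00064343]), 'joint_efforts': array([ 3.59296419e-04, -3.91049731e+01,  1.87587315e+01,  4.22234505e+00,
        1.23640650e-02, -1.33948815e-04]), 'tcp_pos': array([0.16100253, 0.60339521, 0.2019093 ]), 'ee_rot': array([ 8.47566101e-04,  9.91504946e-01, -1.30066219e-01, -4.99634287e-05]), 'contact_force': array([-1.37277824,  0.36137167, -0.28796931]), 'wrist_torque': array([-0.00752745, -0.02307183,  0.05613558]), 'finger_force': 0.0, 'gripper_width': 0.9994236631206657}
```

View pics/sc_big.png

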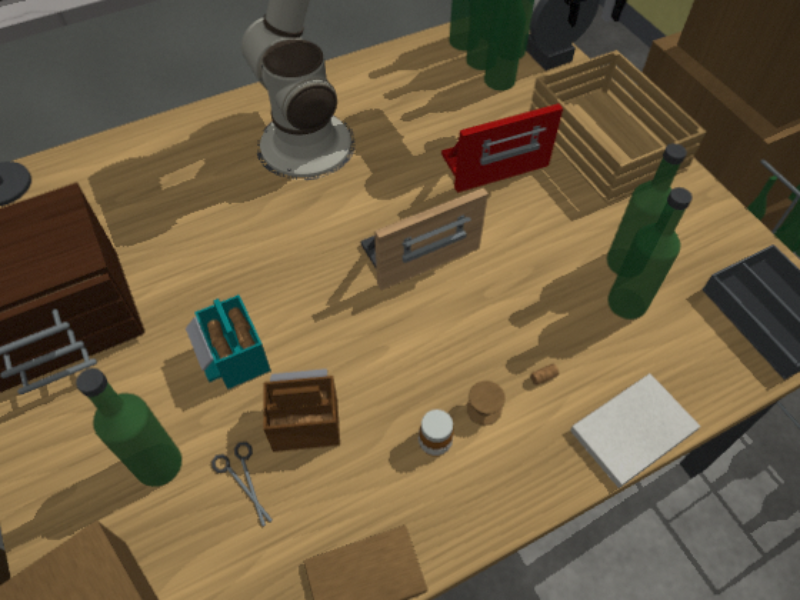

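View pics/top_big.png

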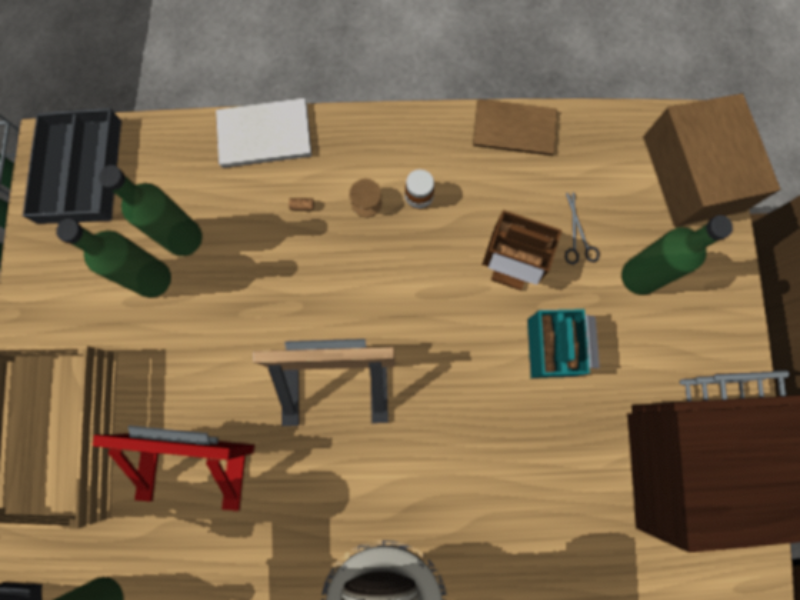

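Top view (800 px wide): the caddy is at (520,250) with its strip and foot towards the robot, and the board at (323,355) with its cleat facing away from the robot. The turquoise and red look-alikes are at (562,343) and (175,445). Next I'll take enlarged crops of both.

```bash
python3 - <<'E'
from h import *
def c(f,x,y,w,h): return cv2.resize(cv2.imread(f)[y:y+h,x:x+w],(400,300),interpolation=cv2.INTER_CUBIC)
m=np.vstack([np.hstack([c("pics/scene0.png",170,250,80,60),c("pics/scene0.png",250,130,100,75)]),np.hstack([c("pics/top0.png",325,145,80,60),c("pics/top0.png",174,228,104,78)])])
cv2.imwrite("pics/m1.png",m)
for n in("scene","top"): print(proj(cam(f"pics/{n}0.png"),[[0,0,0],[.161,.604,.203]]))
E
```

```text
[[213.42110529 100.64548666]
 [413.23559626  20.08660606]]
[[268.55220486 423.16807959]
 [-16.66642026 370.32384295]]
```

View pics/m1.png

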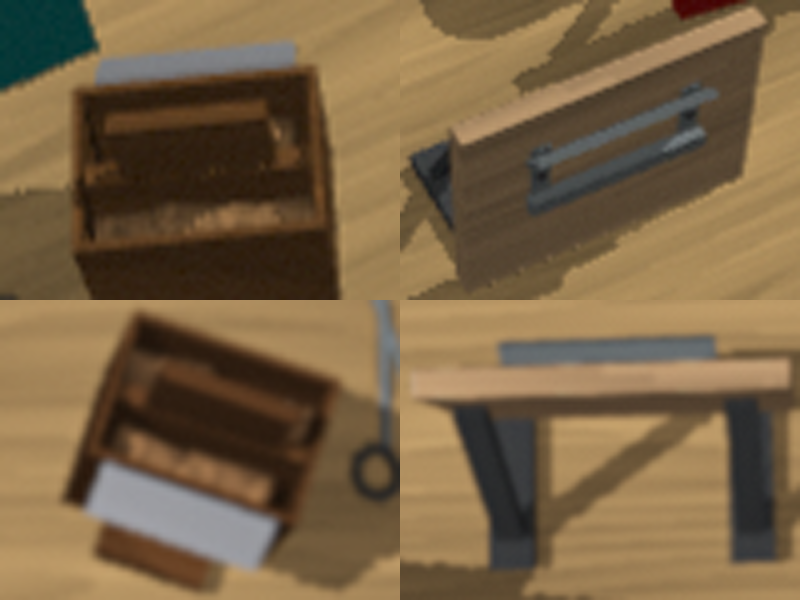

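Crop readings: the caddy's rim corners and handle top, and the board's front-face corners, are legible in both views. I'll triangulate them now.

```bash
cat > m.py <<'E'
from h import *
from scipy.optimize import least_squares
S=cam("pics/scene0.png");T=cam("pics/top0.png")
u=lambda o,k,X,Y:(o[0]+(X+.5)/k-.5,o[1]+(Y+.5)/k-.5)
cs=lambda X,Y:u((170,250),5,X,Y); ct=lambda X,Y:u((325,145),5,X,Y)
bs=lambda X,Y:u((250,130),4,X,Y); bt=lambda X,Y:u((174,228),400/104,X,Y)
cad=[((40,55,95),cs(328,235),ct(138,12)),((40,-55,95),cs(77,252),ct(338,82)),((-40,-55,95),cs(75,90),ct(297,222)),((-40,55,95),cs(315,68),ct(95,165)),
((-5,-35,135),cs(104,110),ct(300,130)),((-5,35,135),cs(268,100),ct(153,87)),((5,-35,135),cs(107,133),ct(308,106)),((5,35,135),cs(270,120),ct(163,62))]
brd=[((0,-110,160),bs(57,143),bt(388,60)),((0,110,160),bs(365,22),bt(12,72)),((0,-110,0),bs(65,290),None),((0,110,0),bs(342,178),None),
((-18,-110,160),bs(52,128),bt(388,88)),((-18,110,160),bs(355,8),bt(12,99))]
def fit(pts,x0,name):
    L=np.array([p[0] for p in pts])/1000
    for p in pts:
        if p[2]: print(p[0],np.round(tri([(S,p[1]),(T,p[2])]),4))
    def f(x):
        P=L@R.from_euler("z",x[3]).as_matrix().T+x[:3]; e=proj(S,P)-[p[1] for p in pts]; out=[e.ravel()]
        i=[k for k,p in enumerate(pts) if p[2]]; out.append((proj(T,P[i])-[pts[k][2] for k in i]).ravel()); return np.concatenate(out)
    q=least_squares(f,x0,loss="soft_l1"); print(name,np.round(q.x,4),np.degrees(q.x[3]),"res",np.round(f(q.x).reshape(-1,2),1).tolist()); return q.x
if __name__=="__main__":
    fit(cad,[.6,-.2,0,0],"caddy"); fit(brd,[.35,.1,0,0],"board")
    s=r.get_state();print(R.from_quat(np.roll(s["ee_rot"],-1)).as_matrix().round(3))
E
python3 m.py
```

```text
(40, 55, 95) [ 0.6755 -0.2269  0.0889]
(40, -55, 95) [ 0.6347 -0.326   0.0928]
(-40, -55, 95) [ 0.5622 -0.2984  0.0957]
(-40, 55, 95) [ 0.5968 -0.1991  0.0876]
(-5, -35, 135) [ 0.5978 -0.2927  0.1339]
(-5, 35, 135) [ 0.6228 -0.2261  0.1265]
(5, -35, 135) [ 0.6093 -0.2964  0.1358]
(5, 35, 135) [ 0.634  -0.2303  0.1309]
caddy [ 0.6167 -0.2617 -0.0034 -0.3636] -20.832600381295034 res [[-0.3, -1.6], [-0.7, 0.4], [-0.5, 0.0], [0.1, -0.5], [0.1, 1.1], [-0.2, -0.2], [-0.5, 0.7], [-0.4, -0.1], [-1.4, 0.1], [0.2, 0.2], [-0.3, 1.3], [-2.2, -1.6], [-0.7, -0.5], [0.9, -1.3], [-1.1, 0.5], [0.1, -0.1]]
(0, -110, 160) [ 0.4279 -0.0287  0.1609]
(0, 110, 160) [0.427  0.1904 0.1587]
(-18, -110, 160) [ 0.4128 -0.0266  0.1573]
(-18, 110, 160) [0.4118 0.1915 0.1564]
board [ 0.4286  0.0815 -0.0016  0.0013] 0.07411499243506606 res [[0.7, 0.8], [0.6, 0.3], [0.0, 1.4], [0.2, -0.1], [-1.4, -0.5], [-0.5, -0.8], [0.3, -0.1], [-0.5, -0.6], [0.5, 0.7], [-0.6, 0.4]]
[[ 0.966 -0.258 -0.   ]
 [-0.258 -0.966 -0.002]
 [ 0.     0.002 -1.   ]]
```

>>> play_rows(series=[[0,0,-0.15,0,0,0.1064,0.5],[0,0,-0.15,0,0,0.1064,0.5],[0,0,-0.15,0,0,0.1064,0.5],[0,0,-0.15,0,0,0.1064,0.5],[0,0,-0.15,0,0,0.1064,0.5]], grip_force=20)

```text
t: 0.78
tcp_pos: [0.161, 0.6036, 0.2778]
ee_rot: [0.0, 0.852, -0.524, 0.0]
contact_force: [-0.4, -0.4, -1.2]
gripper_width: 0.541
finger_force: 0.0
```

>>> play_rows(series=[[0,0,-0.15,0,0,0.1064,0.5],[0,0,-0.15,0,0,0.1064,0.5],[0,0,-0.15,0,0,0.1064,0.5],[0,0,-0.15,0,0,0.1064,0.5],[0,0,-0.15,0,0,0.1064,0.5]])

```text
t: 1.4
tcp_pos: [0.161, 0.6037, 0.3527]
ee_rot: [-0.0, -0.566, 0.824, -0.0]
contact_force: [0.1, 0.3, 0.1]
gripper_width: 0.497
finger_force: 0.0
```

>>> play_rows(series=[[0.36,-0.41,0,0,0,0,0.5],[0.36,-0.41,0,0,0,0,0.5],[0.36,-0.41,0,0,0,0,0.5],[0.36,-0.41,0,0,0,0,0.5],[0.36,-0.41,0,0,0,0,0.5]])

```text
t: 2.02
tcp_pos: [0.2897, 0.3612, 0.3526]
ee_rot: [-0.0, -0.569, 0.823, 0.0]
contact_force: [0.8, 0.4, 0.2]
gripper_width: 0.505
finger_force: 0.0
```

>>> play_rows(series=[[0.36,-0.41,0,0,0,0,0.5],[0.36,-0.41,0,0,0,0,0.5],[0.36,-0.41,0,0,0,0,0.5],[0.36,-0.41,0,0,0,0,0.5],[0.36,-0.41,0,0,0,0,0.5]])

```text
t: 2.65
tcp_pos: [0.4177, 0.1204, 0.3528]
ee_rot: [0.0, -0.569, 0.823, 0.0]
contact_force: [1.0, 0.4, 0.3]
gripper_width: 0.499
finger_force: 0.0
```

>>> play_rows(series=[[0.36,-0.4,0,0,0,0,0.5],[0.36,-0.4,0,0,0,0,0.5],[0.36,-0.4,0,0,0,0,0.5],[0.36,-0.4,0,0,0,0,0.5]])

```text
t: 3.15
tcp_pos: [0.5165, -0.0708, 0.3525]
ee_rot: [-0.0, -0.569, 0.823, 0.0]
contact_force: [0.7, 1.2, 0.0]
gripper_width: 0.501
finger_force: 0.0
```

>>> play_rows(series=[[0.36,-0.4,0,0,0,0,0.5],[0.36,-0.4,0,0,0,0,0.5],[0.36,-0.4,0,0,0,0,0.5],[0.36,-0.4,0,0,0,0,0.5],[0,0,0.1,0,0,0,0.5]])

```text
t: 3.78
tcp_pos: [0.6158, -0.2633, 0.3397]
ee_rot: [-0.001, -0.567, 0.824, 0.001]
contact_force: [-0.6, 0.5, -0.1]
gripper_width: 0.503
finger_force: 0.0
```

```bash
python3 - <<'E'
from h import *
s=snap("wrist","pics/w1.png");print(r.get_state()["tcp_pos"])
print(proj(s,[[.6167,-.2617,.135]]))
a=cv2.resize(cv2.imread("pics/w1.png"),(800,600),interpolation=cv2.INTER_CUBIC);cv2.imwrite("pics/w1b.png",a)
E
```

```text
[ 0.61458585 -0.26129447  0.33859333]
[[275.64016131 180.78261028]]
```

View pics/w1b.png

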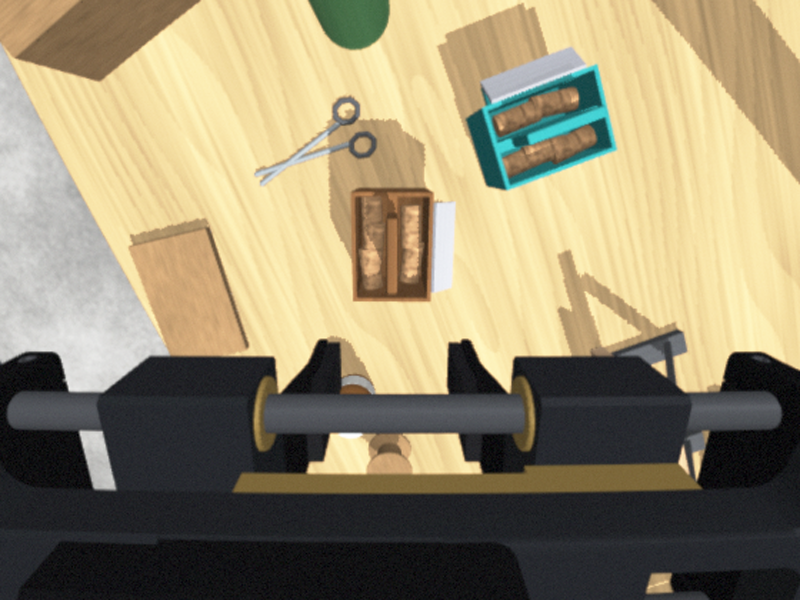

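The wrist view shows the handle at about (393,253) against a predicted (394,258), and its yaw is aligned. I'll go down and grasp.

>>> play_rows(series=[[0,-0.02,0.4,0,0,0,0.5],[0,0,0.4,0,0,0,0.5],[0,0,0.4,0,0,0,0.5],[0,0,0.4,0,0,0,0.5],[0,0,0.3,0,0,0,0.5]])

```text
t: 4.45
tcp_pos: [0.6156, -0.2593, 0.1515]
ee_rot: [-0.0, -0.569, 0.822, 0.001]
contact_force: [-0.3, 0.6, 0.4]
gripper_width: 0.506
finger_force: 0.0
```

>>> play_rows(series=[[0,0,0.15,0,0,0,0.5],[0,0,0.1,0,0,0,0.5],[0,0,0.06,0,0,0,0.5],[0,0,0.02,0,0,0,0.5],[0,0,0,0,0,0,0.5]])

```text
t: 5.08
tcp_pos: [0.6171, -0.2612, 0.1204]
ee_rot: [0.0, -0.569, 0.823, -0.0]
contact_force: [-0.5, 0.8, -0.5]
gripper_width: 0.499
finger_force: 0.0
```

>>> play_rows(series=[[0,0,0,0,0,0,0],[0,0,0,0,0,0,0],[0,0,0,0,0,0,0],[0,0,0,0,0,0,0],[0,0,0,0,0,0,0]], grip_force=35)

```text
t: 5.7
tcp_pos: [0.6168, -0.2611, 0.1197]
ee_rot: [-0.0, -0.569, 0.823, 0.0]
contact_force: [0.6, -0.5, -0.3]
gripper_width: 0.037
finger_force: 0.0
```

```bash
python3 - <<'E'
from h import *
s=r.get_state();print(s["gripper_width"],s["finger_force"],s["tcp_pos"])
S=snap("scene","pics/s2.png");T=snap("top","pics/t2.png");W=snap("wrist","pics/w2.png")
g=lambda f,x,y,w,h:cv2.resize(cv2.imread(f)[y:y+h,x:x+w],(400,300),interpolation=cv2.INTER_CUBIC)
cv2.imwrite("pics/m2.png",np.vstack([np.hstack([g("pics/s2.png",140,210,160,120),g("pics/t2.png",285,115,160,120)]),np.hstack([g("pics/w2.png",0,0,560,420),g("pics/w2.png",180,100,200,150)])]))
E
```

```text
0.03728428277139773 0.0 [ 0.616788   -0.26109134  0.11971642]
```

View pics/m2.png

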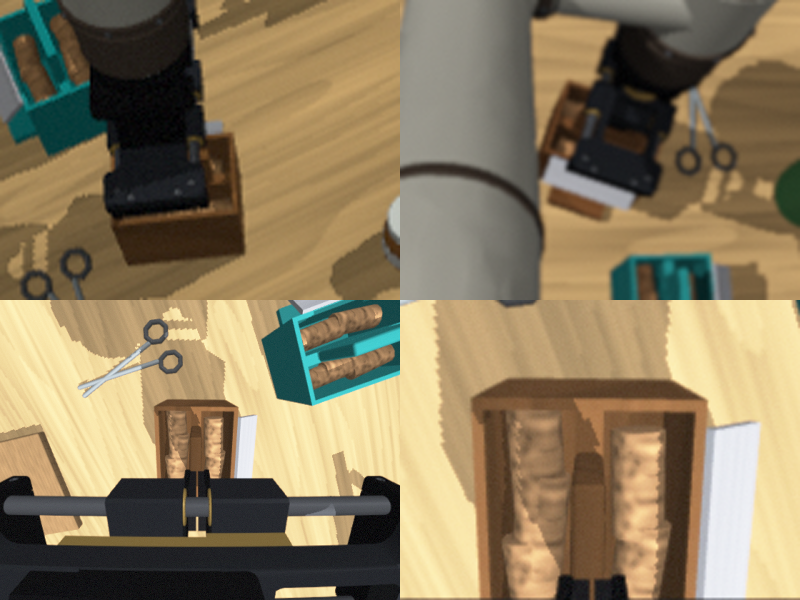

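The fingers straddle the handle, but no force reads yet. I'll let them close further.

>>> play_rows(series=[[0,0,0,0,0,0,0],[0,0,0,0,0,0,0],[0,0,0,0,0,0,0],[0,0,0,0,0,0,0]])

```text
t: 6.35
tcp_pos: [0.6168, -0.2611, 0.1198]
ee_rot: [0.0, -0.569, 0.823, -0.0]
contact_force: [-1.0, -0.1, 0.0]
gripper_width: 0.004
finger_force: 0.0
```

```bash
python3 - <<'E'
from h import *
s=r.get_state();print({k:np.round(s[k],3) for k in s})
W=snap("wrist","pics/w3.png")
g=lambda f,x,y,w,h:cv2.resize(cv2.imread(f)[y:y+h,x:x+w],(800,600),interpolation=cv2.INTER_CUBIC)
cv2.imwrite("pics/w3b.png",g("pics/w3.png",195,130,160,120))
print(proj(W,[[.6167,-.2617,.135]]),proj(W,[s["tcp_pos"]]))
E
```

```text
{'t': np.float64(6.35), 'joints': array([-0.159,  0.522,  0.016,  0.   , -1.065, -0.202]), 'qd': array([ 0.001,  0.   , -0.   , -0.001, -0.   ,  0.001]), 'joint_efforts': array([ 1.0000e-03, -4.4581e+01,  1.7655e+01,  3.9730e+00,  2.0000e-02,
       -0.0000e+00]), 'tcp_pos': array([ 0.617, -0.261,  0.12 ]), 'ee_rot': array([ 0.   , -0.569,  0.823, -0.   ]), 'contact_force': array([-0.95 , -0.128,  0.033]), 'wrist_torque': array([ 0.113, -0.079, -0.036]), 'finger_force': np.float64(0.0), 'gripper_width': np.float64(0.004)}
[[276.51137002 251.816475  ]] [[276.68502779 242.62602597]]
```

View pics/w3b.png

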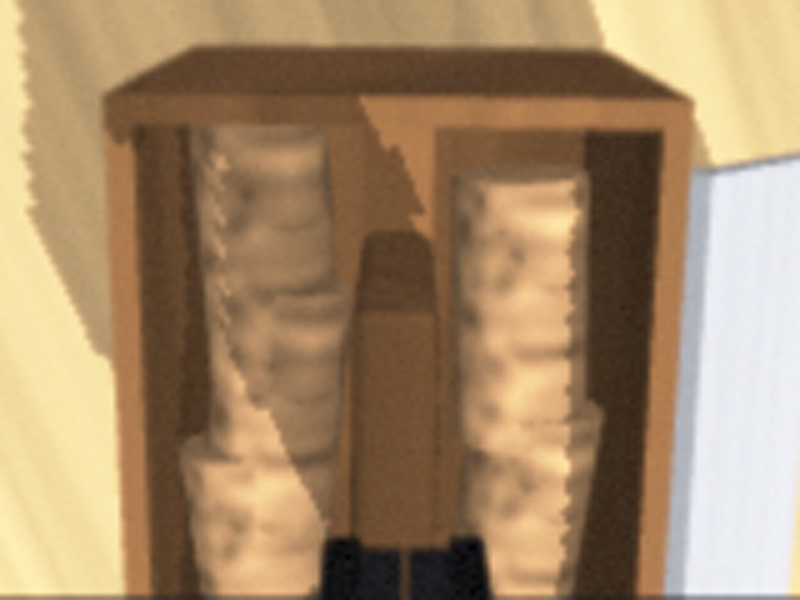

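The fingers have shut, in front of or above the handle: the handle top end is at crop rows 235–310 and the fingers at row 540. I'll check the caddy's height against the wrist views.

```bash
python3 - <<'E'
from h import *
W=cam("pics/w3.png");V=cam("pics/w1.png")
c=np.array([.6167,-.2617,0]);Rz=R.from_euler("z",-.3636)
L=[(-40,-55,95),(40,-55,95),(-5,-35,135),(5,-35,135),(-40,55,95),(40,55,95),(0,35,135)]
for l in L:
    P=c+Rz.apply(np.array(l)/1000); print(l,"W crop",np.round((proj(W,P)[0]-[195,130])*5),"V800",np.round(proj(V,P)[0]/.7))
q=lambda X,Y:(195+X/5,130+Y/5); v=lambda X,Y:(X*.7,Y*.7)
for n,a,b in[("rimL",q(108,97),v(353,190)),("rimR",q(690,98),v(431,190)),("hand",q(396,308),v(392.5,213))]: 
    p=tri([(W,a),(V,b)]); print(n,p.round(4),(Rz.inv().apply(p-c)*1000).round(1))
E
```

```text
(-40, -55, 95) W crop [705. 109.] V800 [435. 194.]
(40, -55, 95) W crop [112. 107.] V800 [352. 194.]
(-5, -35, 135) W crop [453. 326.] V800 [399. 219.]
(5, -35, 135) W crop [364. 325.] V800 [388. 219.]
(-40, 55, 95) W crop [663. 822.] V800 [433. 303.]
(40, 55, 95) W crop [149. 821.] V800 [355. 303.]
(0, 35, 135) W crop [407. 862.] V800 [394. 295.]
rimL [ 0.6301 -0.3299  0.1151] [ 36.8 -59.  115.1]
rimR [ 0.5641 -0.3051  0.1185] [-33.7 -59.2 118.5]
hand [ 0.6024 -0.3025  0.1602] [  1.2 -43.2 160.2]
```

```bash
python3 - <<'E'
from h import *
W=cam("pics/w3.png");s=r.get_state();t=s["tcp_pos"];Rt=R.from_quat(np.roll(s["ee_rot"],-1)).as_matrix()
T=np.array(W["extrinsics"]);print("cam in tool",((T[:3,3]-t)@Rt).round(3),"axis",(T[:3,2]@Rt).round(3))
for x in(-9.5,9.5):
  for z in(-40,-20,0,17): print(x,z,[np.round((proj(W,t+Rt@np.array([x,y,z])/1000)[0]-[195,130])*5).tolist() for y in(-10,10)])
a=cv2.imread("pics/s2.png");P=proj(cam("pics/s2.png"),[t,t+Rt@[0,0,.017]]);print(P)
b=cv2.imread("pics/w2.png");g=cv2.cvtColor(cv2.imread("pics/w3.png"),6)
print(g[236:300:4,255:300:4])
c=lambda im,x,y,w,h:cv2.resize(im[y:y+h,x:x+w],(400,600),interpolation=cv2.INTER_CUBIC)
cv2.imwrite("pics/m3.png",np.hstack([c(a,175,220,64,96),c(cv2.imread("pics/w3.png"),236,180,80,120)]))
E
```

```text
cam in tool [ 0.078 -0.001 -0.182] axis [-0.283 -0.001  0.959]
-9.5 -40 [[315.0, 796.0], [504.0, 796.0]]
-9.5 -20 [[325.0, 704.0], [493.0, 704.0]]
-9.5 0 [[332.0, 630.0], [485.0, 630.0]]
-9.5 17 [[338.0, 577.0], [479.0, 577.0]]
9.5 -40 [[312.0, 633.0], [507.0, 633.0]]
9.5 -20 [[322.0, 556.0], [496.0, 556.0]]
9.5 0 [[330.0, 494.0], [487.0, 494.0]]
9.5 17 [[336.0, 450.0], [481.0, 450.0]]
[[207.78889151 275.44476743]
 [208.73376873 278.84324677]]
[[164 137  86  77  82  85  88  87  88 129 182 202]
 [150  82  15  30  43  57  35  35  18  48 188 191]
 [173  63  17  20  31  54  26  28  11  23 181 169]
 [171  37  16  28  25  56  24  26  17  19 182 196]
 [ 33  32  18  28  20  53  22  31  24  20  39  28]
 [ 30  29  22  18  24  52  24  27  14  22  34  31]
 [ 31  24  21  31  30  57  24  28  11  18  35  27]
 [ 31  85  21  26  28  72  26  25  23  81  34  33]
 [ 26 109  35  30  24  67  29  24  23 105  34  31]
 [ 31 124  29  26  32  78  27  32  17 108  34  30]
 [ 28 133  55  58  54  61  54  55  56 112  36  33]
 [ 45 144  75  73  77  74  76  73  72 109  42  44]
 [ 43 164  83  84  84  82  86  86  84 115  42  44]
 [ 41 161  91  91  91  90  93  90  94 119  42  40]
 [ 41 143  85  86  88  88  85  89  87 116  43  37]
 [ 47 139  85  82  82  79  82  82  84 105  47  38]]
```

View pics/m3.png

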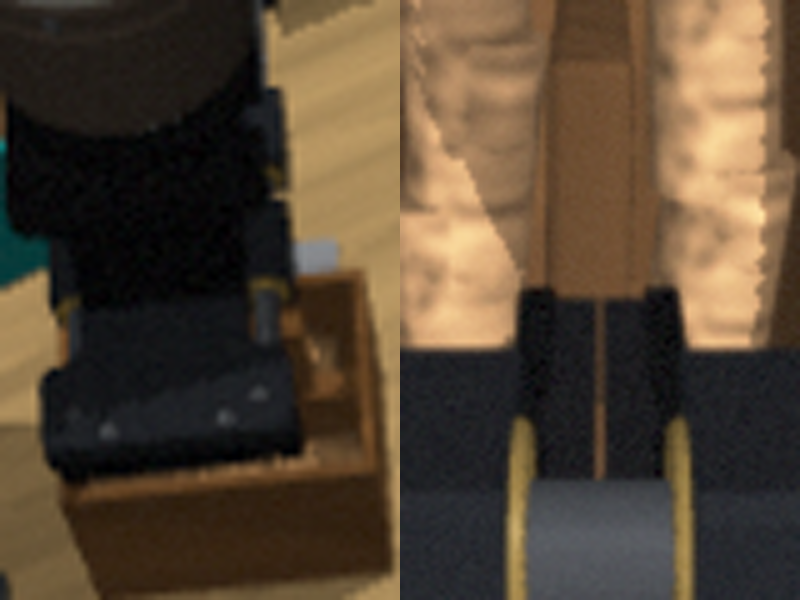

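Row 238 is where the fingertips end in both the open (w1) and closed views. The gap they show gives a camera depth of about 0.175 m, so the real tips are roughly 35 mm short of where the text puts them. They closed just above the handle. I'll reopen narrowly, go lower in steps, and test.

>>> play_rows(series=[[0,0,0,0,0,0,0.35],[0,0,0,0,0,0,0.35],[0,0,0,0,0,0,0.35],[0,0,0,0,0,0,0.35]])

```text
t: 6.9
tcp_pos: [0.6168, -0.2611, 0.1197]
ee_rot: [-0.0, -0.569, 0.823, 0.0]
contact_force: [-0.3, -0.1, 0.5]
gripper_width: 0.324
finger_force: 0.0
```

>>> play_rows(series=[[0,0,0.05,0,0,0,0.35],[0,0,0.05,0,0,0,0.35],[0,0,0.05,0,0,0,0.35],[0,0,0.05,0,0,0,0.35],[0,0,0,0,0,0,0.35]])

```text
t: 7.52
tcp_pos: [0.6164, -0.261, 0.099]
ee_rot: [-0.0, -0.568, 0.823, 0.0]
contact_force: [0.0, 0.6, -0.1]
gripper_width: 0.35
finger_force: 0.0
```

>>> play_rows(series=[[0,0,0,0,0,0,0],[0,0,0,0,0,0,0],[0,0,0,0,0,0,0],[0,0,0,0,0,0,0],[0,0,0,0,0,0,0]], grip_force=6)

```text
t: 8.15
tcp_pos: [0.617, -0.261, 0.0998]
ee_rot: [0.0, -0.569, 0.823, -0.0]
contact_force: [0.8, 0.8, 0.3]
gripper_width: 0.11
finger_force: 6.0
```

The width reads 0.11 with 6 N, so the handle is between the fingers. I'll go 17 mm deeper for a full pad grip.

>>> play_rows(series=[[0,0,0,0,0,0,0.35],[0,0,0,0,0,0,0.35],[0,0,0,0,0,0,0.35],[0,0,0.05,0,0,0,0.35],[0,0,0.05,0,0,0,0.35]])

```text
t: 8.78
tcp_pos: [0.6166, -0.2611, 0.0892]
ee_rot: [-0.0, -0.568, 0.823, 0.0]
contact_force: [0.2, 0.4, -0.5]
gripper_width: 0.345
finger_force: 0.0
```

>>> play_rows(series=[[0,0,0.04,0,0,0,0.35],[0,0,0.03,0,0,0,0.35],[0,0,0,0,0,0,0],[0,0,0,0,0,0,0],[0,0,0,0,0,0,0]], grip_force=35)

```text
t: 9.4
tcp_pos: [0.6169, -0.2611, 0.083]
ee_rot: [0.0, -0.569, 0.823, -0.0]
contact_force: [-0.5, -0.3, -0.9]
gripper_width: 0.108
finger_force: 35.0
```

>>> play_rows(series=[[0,0,0,0,0,0,0],[0,0,0,0,0,0,0],[0,0,0,0,0,0,0]])

```text
t: 9.78
tcp_pos: [0.6169, -0.2611, 0.083]
ee_rot: [0.0, -0.569, 0.823, -0.0]
contact_force: [-0.5, 0.4, 0.9]
gripper_width: 0.112
finger_force: 35.0
```

>>> play_rows(series=[[0,0,-0.1,0,0,0,0],[0,0,-0.2,0,0,0,0],[0,0,-0.3,0,0,0,0],[0,0,-0.3,0,0,0,0],[0,0,-0.2,0,0,0,0]])

```text
t: 10.4
tcp_pos: [0.6169, -0.2611, 0.1943]
ee_rot: [0.0, -0.569, 0.823, -0.0]
contact_force: [0.3, 0.7, -2.8]
gripper_width: 0.117
finger_force: 35.0
```

>>> play_rows(series=[[0,0,-0.2,0,0,0,0],[0,0,0,0,0,0,0],[0,0,0,0,0,0,0]])

```text
t: 10.78
tcp_pos: [0.616, -0.2607, 0.2114]
ee_rot: [-0.001, -0.568, 0.823, 0.001]
contact_force: [-0.2, 0.3, -4.8]
gripper_width: 0.113
finger_force: 35.0
```

```bash
python3 - <<'E'
from m import *
s=r.get_state();print({k:np.round(s[k],3) for k in s if k!="qd"})
def onx(c,p,x):
    o,v=ray(c,p);return (o+v*(x-o[0])/v[0]).round(4)
for n,p,x in[("lipL",(135,152),.0165),("lipR",(315,88),.0165),("keepTopL",(130,195),.010),("keepTopR",(303,130),.010)]: print(n,onx(S,bs(*p),.4286+x))
for n,p,x in[("lip",(100,44),0),("lipR",(315,37),0)]: print(n,[onz(T,bt(*p),z).round(4) for z in(.125,.138,.15)])
E
```

```text
{'t': np.float64(10.775), 'joints': array([-1.60e-01,  4.57e-01,  1.44e-01, -1.00e-03, -1.26e+00, -2.02e-01]), 'joint_efforts': array([-6.0000e-03, -4.6036e+01,  2.0986e+01,  4.9170e+00,  3.6000e-02,
        1.0000e-03]), 'tcp_pos': array([ 0.616, -0.261,  0.211]), 'ee_rot': array([-0.001, -0.568,  0.823,  0.001]), 'contact_force': array([-0.156,  0.304, -4.84 ]), 'wrist_torque': array([ 0.077, -0.059, -0.021]), 'finger_force': np.float64(35.0), 'gripper_width': np.float64(0.113)}
lipL [0.4451 0.0148 0.1463]
lipR [0.4451 0.1446 0.1374]
keepTopL [0.4386 0.0151 0.0952]
keepTopR [0.4386 0.1441 0.0887]
lip [array([0.4466, 0.1457, 0.125 ]), array([0.4449, 0.1432, 0.138 ]), array([0.4432, 0.1408, 0.15  ])]
lipR [array([0.4476, 0.0161, 0.125 ]), array([0.4458, 0.0154, 0.138 ]), array([0.4442, 0.0147, 0.15  ])]
```

The caddy is lifted, weighing about 4.8 N. From vision, the rail centre is at y≈0.080 and the V at about 0.127. Next: yaw, transfer, and tilt.

>>> play_rows(series=[[0,0,0,0,0,-0.06,0],[0,0,0,0,0,-0.06,0],[0,0,0,0,0,-0.06,0],[0,0,0,0,0,-0.05,0]])

```text
t: 11.28
tcp_pos: [0.616, -0.2608, 0.2108]
ee_rot: [0.001, 0.708, -0.706, -0.002]
contact_force: [-0.1, -0.9, -3.4]
gripper_width: 0.109
finger_force: 35.0
```

>>> play_rows(series=[[-0.2,0.06,0,0,0,0,0],[-0.4,0.06,0,0,0,0,0],[-0.5,0.06,0,0,0,0,0],[-0.5,0.06,0,0,0,0,0],[-0.5,0.06,0,0,0,0,0]])

```text
t: 11.9
tcp_pos: [0.5854, -0.0489, 0.2119]
ee_rot: [-0.0, -0.707, 0.707, 0.001]
contact_force: [0.5, -0.3, -3.0]
gripper_width: 0.11
finger_force: 35.0
```

>>> play_rows(series=[[-0.5,0.06,0,0,0,0,0],[-0.4,0.06,0,0,0,0,0],[-0.3,0.06,0,0,0,0,0],[-0.1,0,0,0,0,0,0],[0,0,0,0,0,0,0]])

```text
t: 12.52
tcp_pos: [0.5683, 0.0794, 0.2124]
ee_rot: [0.0, 0.707, -0.707, -0.0]
contact_force: [0.2, -0.3, -3.7]
gripper_width: 0.112
finger_force: 35.0
```

>>> play_rows(series=[[0,0,0,0.06,0,0,0],[0,0,0,0.06,0,0,0],[0,0,0,0.06,0,0,0],[0,0,0,0.0422,0,0,0],[0,0,0,0,0,0,0]])

```text
t: 13.15
tcp_pos: [0.5666, 0.0768, 0.2117]
ee_rot: [0.121, -0.696, 0.697, -0.122]
contact_force: [0.5, -0.0, -3.2]
gripper_width: 0.111
finger_force: 35.0
```

```bash
python3 - <<'E'
from m import *
s=r.get_state();print(s["tcp_pos"],s["contact_force"],s["wrist_torque"],s["gripper_width"]);M=R.from_quat(np.roll(s["ee_rot"],-1)).as_matrix();print(M.round(4))
S2=snap("scene","pics/s4.png");T2=snap("top","pics/t4.png")
C=np.column_stack([-M[:,1],-M[:,0],-M[:,2]]);o=s["tcp_pos"]-C@[0,0,.083]
L=np.array([(40,55,95),(40,-55,95),(-40,-55,95),(-40,55,95),(-64,45,75),(-64,-45,75),(40,55,0),(40,-55,0)])/1000;P=L@C.T+o
a=cv2.imread("pics/s4.png");b=cv2.imread("pics/t4.png")
def g(im,cm,x,y,w,h):
    k=400/w;i=cv2.resize(im[y:y+h,x:x+w],(400,600),interpolation=cv2.INTER_CUBIC)
    for p in proj(cm,P): cv2.circle(i,tuple(int(v) for v in((p-[x,y])*k+k/2)),3,(0,0,255),1)
    return i
ps=proj(S2,P).mean(0).astype(int);pt=proj(T2,P).mean(0).astype(int)
cv2.imwrite("pics/m4.png",np.hstack([g(a,S2,ps[0]-50,ps[1]-75,100,150),g(b,T2,pt[0]-60,pt[1]-90,120,180)]))
E
```

```text
[0.56659971 0.07684604 0.21167317] [ 0.47425107 -0.03451491 -3.21051531] [0.05618331 0.93485362 0.02266574] 0.11087357294807411
[[-1.500e-03 -9.409e-01  3.386e-01]
 [-1.000e+00  7.000e-04 -2.300e-03]
 [ 2.000e-03 -3.386e-01 -9.409e-01]]
```

View pics/m4.png

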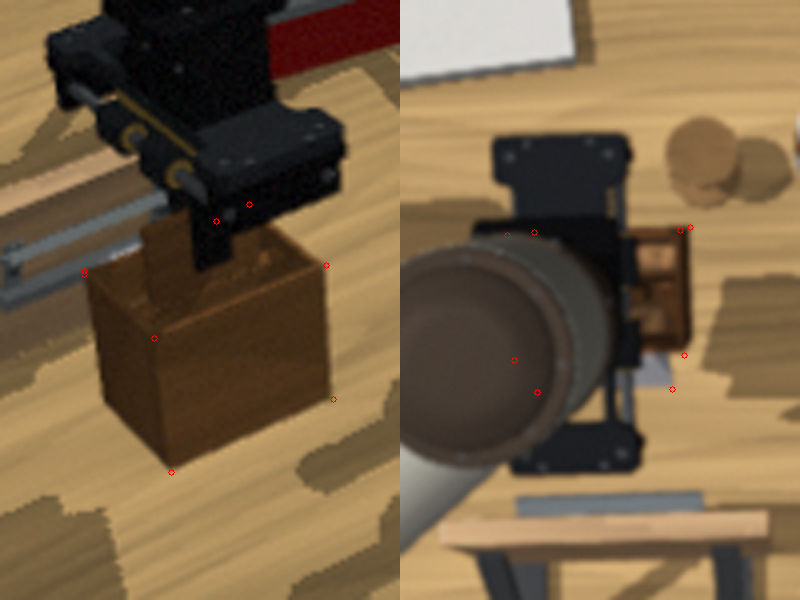

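The model overlay agrees with the picture within about 1 px: lower front corners at (165,465) and (330,397), against drawn (171,472) and (333,399). Now I'll move in over the cleat and come down.

>>> play_rows(series=[[-0.006,0.16,-0.06,0,0,0,0],[-0.006,0.16,-0.06,0,0,0,0],[-0.006,0.16,-0.06,0,0,0,0],[-0.006,0.14,-0.05,0,0,0,0],[-0.006,0.1,-0.03,0,0,0,0]])

```text
t: 13.88
tcp_pos: [0.4913, 0.082, 0.2128]
ee_rot: [-0.123, 0.696, -0.696, 0.123]
contact_force: [0.0, -0.3, -2.9]
gripper_width: 0.111
finger_force: 35.0
```

>>> play_rows(series=[[0,0,0,0,0,0,0],[0,0.027,0.075,0,0,0,0],[0,0.027,0.075,0,0,0,0],[0,0.027,0.075,0,0,0,0],[0,0,0,0,0,0,0]])

```text
t: 14.5
tcp_pos: [0.4918, 0.0814, 0.1873]
ee_rot: [0.121, -0.696, 0.697, -0.123]
contact_force: [-0.4, -0.0, -3.3]
gripper_width: 0.116
finger_force: 35.0
```

```bash
python3 - <<'E'
from h import *
s=r.get_state();print(s["tcp_pos"],s["contact_force"],s["wrist_torque"]);M=R.from_quat(np.roll(s["ee_rot"],-1)).as_matrix();print(M.round(4))
E
```

```text
[0.49180101 0.0813556  0.18727201] [-0.36985694 -0.01263353 -3.28483982] [0.07725923 1.01145099 0.03441872]
[[-5.000e-04 -9.405e-01  3.397e-01]
 [-1.000e+00 -1.000e-04 -1.700e-03]
 [ 1.600e-03 -3.397e-01 -9.405e-01]]
```

>>> play_rows(series=[[0,0.02,0.01,0,0,0,0],[0,0.007,0.02,0,0,0,0],[0,0.007,0.02,0,0,0,0],[0,0.007,0.02,0,0,0,0],[0,0.007,0.02,0,0,0,0]])

```text
t: 15.12
tcp_pos: [0.4909, 0.082, 0.1785]
ee_rot: [0.123, -0.696, 0.696, -0.123]
contact_force: [0.3, 0.0, -2.9]
gripper_width: 0.115
finger_force: 35.0
```

>>> play_rows(series=[[0,0.005,0.014,0,0,0,0],[0,0.005,0.014,0,0,0,0],[0,0.005,0.014,0,0,0,0],[0,0,0,0,0,0,0]])

```text
t: 15.62
tcp_pos: [0.4908, 0.0819, 0.1739]
ee_rot: [0.123, -0.696, 0.696, -0.123]
contact_force: [-0.4, -0.4, -4.0]
gripper_width: 0.113
finger_force: 35.0
```

Still free. I'll continue at 1 mm per row, checking often.

>>> play_rows(series=[[0,0.0034,0.0094,0,0,0,0],[0,0.0034,0.0094,0,0,0,0],[0,0,0,0,0,0,0]])

```text
t: 16.0
tcp_pos: [0.4909, 0.0819, 0.172]
ee_rot: [0.123, -0.696, 0.696, -0.123]
contact_force: [-0.1, 0.2, -3.4]
gripper_width: 0.114
finger_force: 35.0
```

>>> play_rows(series=[[0,0.0034,0.0094,0,0,0,0],[0,0.0034,0.0094,0,0,0,0],[0,0,0,0,0,0,0]])

```text
t: 16.38
tcp_pos: [0.4909, 0.0819, 0.17]
ee_rot: [0.123, -0.696, 0.696, -0.123]
contact_force: [-0.5, -0.8, -3.1]
gripper_width: 0.11
finger_force: 35.0
```

>>> play_rows(series=[[0,0.0034,0.0094,0,0,0,0],[0,0.0034,0.0094,0,0,0,0],[0,0,0,0,0,0,0]])

```text
t: 16.75
tcp_pos: [0.4908, 0.0819, 0.1679]
ee_rot: [0.123, -0.696, 0.696, -0.123]
contact_force: [-0.7, 0.1, -3.4]
gripper_width: 0.11
finger_force: 35.0
```

>>> play_rows(series=[[0,0.0034,0.0094,0,0,0,0],[0,0,0,0,0,0,0]])

```text
t: 17.0
tcp_pos: [0.4909, 0.0819, 0.167]
ee_rot: [0.123, -0.696, 0.696, -0.123]
contact_force: [-0.1, -0.2, -3.0]
gripper_width: 0.114
finger_force: 35.0
```

```bash
python3 - <<'E'
from h import *
s=r.get_state();print(s["tcp_pos"],s["contact_force"],s["wrist_torque"])
E
```

```text
[0.49088157 0.08188908 0.16698011] [-0.05990639 -0.24044765 -2.96402835] [0.15486559 0.98453248 0.00522186]
```

>>> play_rows(series=[[0,0.0034,0.0094,0,0,0,0],[0,0,0,0,0,0,0]])

```text
t: 17.25
tcp_pos: [0.4909, 0.0818, 0.166]
ee_rot: [0.123, -0.696, 0.696, -0.123]
contact_force: [0.5, -0.3, -3.2]
gripper_width: 0.11
finger_force: 35.0
```

>>> play_rows(series=[[0,0.0034,0.0094,0,0,0,0],[0,0,0,0,0,0,0]])

```text
t: 17.5
tcp_pos: [0.4909, 0.0819, 0.165]
ee_rot: [-0.123, 0.696, -0.696, 0.123]
contact_force: [0.6, -0.7, -2.9]
gripper_width: 0.116
finger_force: 35.0
```

>>> play_rows(series=[[0,0.0034,0.0094,0,0,0,0],[0,0,0,0,0,0,0]])

```text
t: 17.75
tcp_pos: [0.4909, 0.0819, 0.164]
ee_rot: [0.123, -0.696, 0.696, -0.123]
contact_force: [0.8, 0.2, -3.3]
gripper_width: 0.11
finger_force: 35.0
```

>>> play_rows(series=[[0,0.0034,0.0094,0,0,0,0],[0,0,0,0,0,0,0]])

```text
t: 18.0
tcp_pos: [0.4909, 0.0819, 0.163]
ee_rot: [0.123, -0.696, 0.696, -0.123]
contact_force: [0.5, -0.0, -3.4]
gripper_width: 0.118
finger_force: 35.0
```

>>> play_rows(series=[[0,0.0034,0.0094,0,0,0,0],[0,0,0,0,0,0,0]])

```text
t: 18.25
tcp_pos: [0.4909, 0.0818, 0.162]
ee_rot: [0.123, -0.696, 0.696, -0.123]
contact_force: [-1.1, -0.2, -3.2]
gripper_width: 0.11
finger_force: 35.0
```

```bash
python3 - <<'E'
from h import *
s=r.get_state();print(s["tcp_pos"],s["contact_force"],s["wrist_torque"])
E
```

```text
[0.49085557 0.08184287 0.16197233] [-1.14878181 -0.18844412 -3.24005577] [ 0.07435422  1.0648875  -0.01102405]
```

>>> play_rows(series=[[0,0.0034,0.0094,0,0,0,0],[0,0,0,0,0,0,0]])

```text
t: 18.5
tcp_pos: [0.4909, 0.0818, 0.161]
ee_rot: [0.123, -0.696, 0.696, -0.123]
contact_force: [-0.8, 0.2, -3.5]
gripper_width: 0.113
finger_force: 35.0
```

>>> play_rows(series=[[0,0.0034,0.0094,0,0,0,0],[0,0,0,0,0,0,0]])

```text
t: 18.75
tcp_pos: [0.4909, 0.0819, 0.16]
ee_rot: [0.123, -0.696, 0.696, -0.123]
contact_force: [0.3, 0.2, -3.2]
gripper_width: 0.111
finger_force: 35.0
```

>>> play_rows(series=[[0,0.0034,0.0094,0,0,0,0],[0,0,0,0,0,0,0]])

```text
t: 19.0
tcp_pos: [0.491, 0.0819, 0.1591]
ee_rot: [0.123, -0.696, 0.696, -0.123]
contact_force: [-0.2, -0.3, -1.5]
gripper_width: 0.112
finger_force: 35.0
```

>>> play_rows(series=[[0,0.0017,0.0047,0,0,0,0],[0,0,0,0,0,0,0]])

```text
t: 19.25
tcp_pos: [0.4911, 0.082, 0.1589]
ee_rot: [-0.123, 0.696, -0.696, 0.123]
contact_force: [-1.2, 0.9, -0.1]
gripper_width: 0.115
finger_force: 35.0
```

```bash
python3 - <<'E'
from h import *
s=r.get_state();print(s["tcp_pos"],s["contact_force"],s["wrist_torque"],s["ee_rot"])
E
```

```text
[0.49112329 0.08199023 0.15890404] [-1.18602555  0.8674447  -0.08714003] [0.16240237 1.28131248 0.04071433] [-0.1229872   0.6963426  -0.696329    0.12291076]
```

Contact felt: the vertical load moved from −3.2 to about 0 N, with a −x push from the cleat's slope. That puts the true V at about 0.118. I'll slide down the slope towards the face.

>>> play_rows(series=[[0,0.0128,0.006,0,0,0,0],[0,0.0128,0.006,0,0,0,0],[0,0,0,0,0,0,0]])

```text
t: 19.62
tcp_pos: [0.4888, 0.0819, 0.1565]
ee_rot: [-0.123, 0.696, -0.696, 0.123]
contact_force: [-1.7, -0.4, 0.3]
gripper_width: 0.115
finger_force: 35.0
```

>>> play_rows(series=[[0,0.0128,0.006,0,0,0,0],[0,0,0,0,0,0,0]])

```text
t: 19.88
tcp_pos: [0.4878, 0.0819, 0.1555]
ee_rot: [0.123, -0.696, 0.696, -0.123]
contact_force: [-1.4, -1.1, 1.2]
gripper_width: 0.111
finger_force: 35.0
```

```bash
python3 - <<'E'
from h import *
s=r.get_state();print(s["tcp_pos"],s["contact_force"],s["wrist_torque"],s["ee_rot"])
E
```

```text
[0.48784281 0.08192601 0.15550571] [-1.38409749 -1.12741026  1.17849115] [0.25078218 1.35713006 0.03478895] [ 0.12274891 -0.69636066  0.69638504 -0.122729  ]
```

>>> play_rows(series=[[0,0.0128,0.005,0,0,0,0],[0,0,0,0,0,0,0]])

```text
t: 20.12
tcp_pos: [0.4871, 0.0821, 0.1549]
ee_rot: [-0.123, 0.696, -0.696, 0.123]
contact_force: [-0.3, 0.0, 0.7]
gripper_width: 0.11
finger_force: 35.0
```

>>> play_rows(series=[[0,0.01,0.005,0,0,0,0],[0,0,0,0,0,0,0]])

```text
t: 20.38
tcp_pos: [0.487, 0.0823, 0.1548]
ee_rot: [-0.124, 0.696, -0.696, 0.123]
contact_force: [1.8, -1.4, 4.6]
gripper_width: 0.111
finger_force: 35.0
```

```bash
python3 - <<'E'
from h import *
s=r.get_state();print(s["tcp_pos"],s["contact_force"],s["wrist_torque"],s["ee_rot"])
E
```

```text
[0.48703584 0.08234992 0.15481742] [ 1.77441601 -1.38905772  4.55892825] [-0.34072801  0.10490551 -0.07347808] [-0.12373431  0.69645752 -0.69602327  0.12324104]
```

Face contact felt: Fx turned positive, with the face at about x 0.4296 and the V at 0.1188. The strip is in the V and bearing at 20° tilt. I'll start the swing with compensated steps of about 5°.

>>> play_rows(series=[[0,-0.0065,0.0177,-0.0185,0,0,0],[0,-0.0065,0.0177,-0.0185,0,0,0],[0,-0.0065,0.0177,-0.0185,0,0,0],[0,0,0,0,0,0,0]])

```text
t: 20.88
tcp_pos: [0.4899, 0.0821, 0.1495]
ee_rot: [0.092, -0.701, 0.701, -0.092]
contact_force: [-2.2, 1.0, 5.4]
gripper_width: 0.111
finger_force: 35.2
```

```bash
cat > st.py <<'E'
from h import *
s=r.get_state();M=R.from_quat(np.roll(s["ee_rot"],-1)).as_matrix()
ph=np.arcsin(M[0,2]);c,n=np.cos(ph),np.sin(ph);t=s["tcp_pos"]*1000
X=429.6+64*c-8*n;e=X-429.6-60.5*c+11.5*n;Z=118.8+e+60.5*n+11.5*c
print("phi",np.degrees(ph),"tcp",t.round(2),"ideal",round(X,2),round(Z,2),"F",s["contact_force"].round(2),"Tq",s["wrist_torque"].round(2),"tilt-y",M[2,0].round(4),"yaw",M[0,0].round(4),s["t"])
E
python3 st.py
```

```text
phi 14.992812908869745 tcp [489.91  82.1  149.45] ideal 489.35 149.85 F [-2.22  0.96  5.35] Tq [0.39 1.3  0.17] tilt-y -0.0002 yaw -0.0008 20.875
```

>>> play_rows(series=[[0,-0.002,0.0172,-0.0185,0,0,0],[0,-0.002,0.0172,-0.0185,0,0,0],[0,-0.002,0.0172,-0.0185,0,0,0],[0,0,0,0,0,0,0]])

```text
t: 21.38
tcp_pos: [0.4916, 0.082, 0.1444]
ee_rot: [0.062, -0.704, 0.705, -0.062]
contact_force: [-1.0, 1.8, 4.2]
gripper_width: 0.11
finger_force: 35.1
```

```bash
python3 st.py
```

```text
phi 9.987749863113113 tcp [491.59  81.97 144.4 ] ideal 491.24 144.67 F [-1.    1.81  4.23] Tq [0.56 1.03 0.12] tilt-y -0.0 yaw -0.0007 21.375
```

>>> play_rows(series=[[0,-0.0024,0.0176,-0.0185,0,0,0],[0,-0.0024,0.0176,-0.0185,0,0,0],[0,-0.0024,0.0176,-0.0185,0,0,0],[0,0,0,0,0,0,0]])

```text
t: 21.88
tcp_pos: [0.4929, 0.0818, 0.139]
ee_rot: [0.03, -0.706, 0.707, -0.03]
contact_force: [-2.3, 2.2, 3.4]
gripper_width: 0.112
finger_force: 35.1
```

```bash
python3 st.py
```

```text
phi 4.899210493444222 tcp [492.95  81.82 138.99] ideal 492.68 139.21 F [-2.29  2.22  3.38] Tq [0.75 1.01 0.12] tilt-y 0.0004 yaw -0.0011 21.875
```

>>> play_rows(series=[[0,-0.0019,0.0141,-0.0144,0,0,0],[0,-0.0019,0.0141,-0.0144,0,0,0],[0,-0.0019,0.0141,-0.0144,0,0,0],[0,0,0,0,0,0,0]])

```text
t: 22.38
tcp_pos: [0.4936, 0.0818, 0.1349]
ee_rot: [0.006, -0.707, 0.707, -0.006]
contact_force: [-2.0, 1.1, 3.3]
gripper_width: 0.112
finger_force: 35.1
```

```bash
python3 st.py
```

```text
phi 1.0165988527831356 tcp [493.59  81.79 134.88] ideal 493.45 134.93 F [-1.97  1.09  3.29] Tq [0.6  0.97 0.08] tilt-y 0.0004 yaw -0.0006 22.375
```

>>> play_rows(series=[[0,0,0,0,0,0,0],[0,0,0,0,0,0,0],[0,0,0,0,0,0,0]], grip_force=10)

```text
t: 22.75
tcp_pos: [0.4935, 0.0818, 0.135]
ee_rot: [0.007, -0.707, 0.707, -0.007]
contact_force: [-0.7, -0.1, -1.3]
gripper_width: 0.111
finger_force: 10.0
```

>>> play_rows(series=[[0,0,0,0,0,0,0.15],[0,0,0,0,0,0,0.2],[0,0,0,0,0,0,0.3],[0,0,0,0,0,0,0.35],[0,0,0,0,0,0,0.35]])

```text
t: 23.38
tcp_pos: [0.4938, 0.0819, 0.1353]
ee_rot: [0.007, -0.707, 0.707, -0.007]
contact_force: [0.3, 0.4, -0.1]
gripper_width: 0.342
finger_force: 0.0
```

```bash
python3 st.py; python3 - <<'E'
from h import *
W=snap("wrist","pics/w5.png");snap("scene","pics/s5.png");snap("top","pics/t5.png")
g=lambda f,x,y,w,h:cv2.resize(cv2.imread(f)[y:y+h,x:x+w],(400,300),interpolation=cv2.INTER_CUBIC)
cv2.imwrite("pics/m5.png",np.vstack([np.hstack([g("pics/s5.png",230,100,160,120),g("pics/t5.png",150,170,160,120)]),np.hstack([g("pics/w5.png",0,0,560,420),g("pics/w5.png",180,100,200,150)])]))
E
```

```text
phi 1.1301419451418244 tcp [493.81  81.92 135.3 ] ideal 493.43 135.06 F [ 0.29  0.41 -0.12] Tq [ 0.09 -0.03 -0.07] tilt-y -0.0 yaw -0.0001 23.375
```

View pics/m5.png

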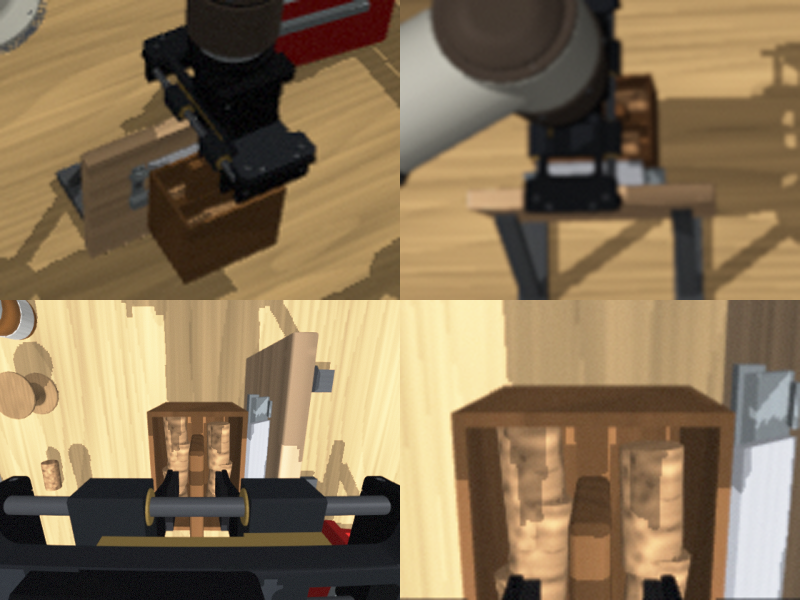

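The caddy hangs on the board, with its strip behind the cleat and the open fingers clear of the handle. I'll back straight up.

>>> play_rows(series=[[0,0,-0.04,0,0,0,0.35],[0,0,-0.08,0,0,0,0.35],[0,0,-0.1,0,0,0,0.35],[0,0,-0.2,0,0,0,0.35],[0,0,-0.3,0,0,0,0.35]])

```text
t: 24.15
tcp_pos: [0.4919, 0.0817, 0.208]
ee_rot: [0.006, -0.707, 0.707, -0.007]
contact_force: [0.1, 0.8, 0.8]
gripper_width: 0.354
finger_force: 0.0
```

>>> play_rows(series=[[0,0,-0.3,0,0,0,0.35],[0,0,-0.2,0,0,0,0.35],[0,0,0,0,0,0,0.35],[0,0,0,0,0,0,0.35]])

```text
t: 24.65
tcp_pos: [0.4908, 0.0818, 0.2565]
ee_rot: [0.006, -0.707, 0.707, -0.006]
contact_force: [-0.5, -0.3, 0.6]
gripper_width: 0.351
finger_force: 0.0
```

```bash
python3 - <<'E'
from h import *
snap("wrist","pics/w6.png");snap("scene","pics/s6.png")
s=cam("pics/s6.png");o=np.array([.4296+.064,.0818,.0508])
g=lambda f,x,y,w,h:cv2.resize(cv2.imread(f)[y:y+h,x:x+w],(400,300),interpolation=cv2.INTER_CUBIC)
i=g("pics/s6.png",250,110,120,90)
for p in proj(s,np.array([(40,55,95),(40,-55,95),(-40,-55,95),(40,55,0),(40,-55,0)])/1000+o): cv2.circle(i,tuple(int(v) for v in((p-[250,110])*400/120)),3,(0,0,255),1)
cv2.imwrite("pics/m6.png",np.hstack([i,g("pics/w6.png",0,0,560,420)]))
E
```

```text
(no output)
```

View pics/m6.png

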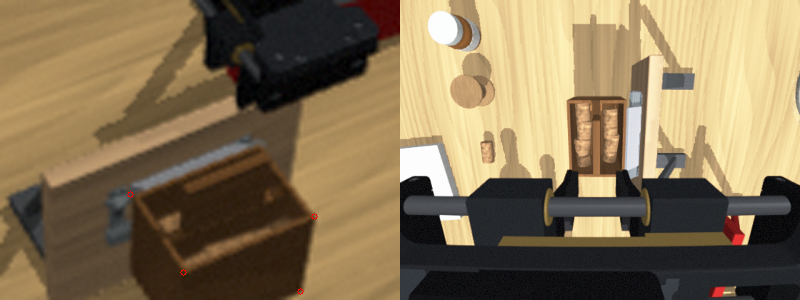

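The caddy's rim corners at (131,192), (183,270) and (314,216) fall on the predicted home pose, and the gripper is clear. I'm handing in.

```bash
python3 -c "
from rig import r
print(r.close_job())"
```

```text
the job is handed in; nothing more can be done
None
```

The caddy hangs released on the cleat, matching the predicted home pose in the last picture with the gripper clear, and I handed the job in at about 25 s; no verdict was returned.

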